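# Fit a bayonet lamp with the supply isolated, and hold it home

### The job

Turn the isolator's bar handle anticlockwise to off (the bar in line with the long side of its box), and only then fit the lamp: lower its cap into the lampholder with the two pins in the two slots, push down against the spring, and twist a quarter turn clockwise as seen from above. Press it fully home, its flange flush on the lampholder's top, and finish while still holding it there: do not let go, because the spring would lift it again. Leave the isolator off and do not disturb the flask, the bottle and the tray of tubes.

Things in the scene. Friction and masses are not known exactly. Their poses are not given: they have to be found in the camera images.
- handle (a joint): angle of the isolator's bar handle about its upright axis, rad: 0 = off (bar in line with the box's long side), 1.57 = on (bar across the box); firm stops at both, 0.08 N m of friction, stays where it is left. Starts near on. Grows clockwise seen from above: turn it anticlockwise for off, to within 10 degrees of the stop
- handle_grip (a point): grip point in the handle, on its turning axis, 84 mm above the work surface. Its x axis runs along the bar and turns with it. Black bar 64 mm long (x), 14 mm thick (y), from 61 to 97 mm above the surface, on a hub disc of 48 mm diameter whose top is at 61 mm
- isolator_box: grey fixed box 130 mm (x) by 90 mm (y), 55 mm high, with the bar handle upright in the middle of its top; origin under its centre. Its x axis is the long side, marked by two short dark ticks on the top
- lamp: loose LED lamp standing upright, 111 mm tall, 110 to 230 g; origin at the centre of its underside, z up. Brass cap 30 mm in diameter (lowest 3 mm: 25 mm), 26 mm long. A 6 mm pin through the cap along x, its axis 11 mm above the origin, sticks out to 21 mm from the lamp's axis on both sides. White flange, 52 mm diameter, from 26 to 30 mm. A half turn about z makes no difference
- lamp_grip (a point): point on the lamp's axis 59 mm above its underside, lamp's axes, in the middle of the finned aluminium block, 48 mm (x) by 32 mm (y), 30 to 88 mm up: grip across the 32 mm (y). A white dome of 31 mm diameter stands above the block up to 111 mm
- lampholder: fixed grey box 110 by 110 mm, 80 mm high, aluminium top plate with the socket in its middle; origin under its centre, axes as the socket's. A spring plunger in the socket meets the lamp's underside 12 mm below the mouth with 4.5 N and yields at 450 N/m. Let go after the twist, the lamp is lifted 6 mm from home until its pins catch under the plate
- socket_mouth (a point): centre of the socket mouth in the top, 80 mm up; x along the slots, z up. Hole 34 mm across; two slots 10 mm wide reach 24 mm from the axis along x; plate 6 mm thick. With its underside over 20 mm below the mouth the lamp turns, clockwise from above only, stops 5 to 10 degrees past the quarter turn (lamp x along socket y). Home: flange on the top, underside 26 mm below the mouth, 11 N of spring
- flask: conical glass flask with a paper-white plug, 100 mm base, 174 mm tall, loose bystander; origin under its centre
- bottle: amber jar with a black cap, 66 mm diameter, 120 mm tall, loose bystander; origin under its centre
- tube_tray: open steel tray 130 by 200 mm, 35 mm high, with five culture tubes lying in it, loose bystander; origin under its centre
There are look-alikes about, which are no part of the job. Leave any purple look-alike of the lampholder alone.

How it is judged:
By the outcome, as a careful person would: the job done as asked, in the order asked, and still so for the second after the job is handed in, while the arm keeps its last pose, push and grip.
It also fails if it takes over 66 s, if anything falls off the work surface, if the arm or the gripper's body presses on something with over 40 N, if the wrist force passes 120 N, or if a joint passes its speed limit or range.

### The arm

A 7-joint arm with a two-finger parallel gripper is mounted at the origin on the work surface. World frame = base frame: x ahead of the robot, y to its left, z up, the work surface at z = 0. Lengths are in m, angles in rad, forces in N, time in s.
With the tool pointing down it reaches from about 0.425 to 0.925 m from the base axis. Payload 6.8 kg.
Tool frame: the origin (TCP) lies at the very end of the fingers, on their centre line; the grasp point (between the pads) lies 19 mm behind it; z points along the fingers, y is the line along which they close (so a half turn about z gives the same grasp; the last joint's range is limited). The gripper opens to 85 mm and grips with 20 to 120 N. Pads are 22 mm wide; open, the fingers measure 114 mm over their backs; the gripper's body (76 mm by 85 mm) begins 54 mm behind the grasp point. The pads swing forward as they close: fully open they stand 13 mm farther back than shut.
Start: joints at [1.122, 0.477, 0.022, 1.555, -0.011, 1.109, -0.083], TCP at [0.226, -0.636, 0.231] pointing down, gripper open.
Joint ranges: [-2.96, 2.96], [-0.34, 2.1], [-1.41, 1.46], [0.24, 2.44], [-1.37, 4.51], [0.17, 1.92], [-2.96, 2.96]. Speed limits (rad/s): [2.39, 2.39, 3.14, 3.14, 3.14, 3.14, 3.14].

### API

Orientations are given as a rotation vector (axis times angle).
In Python, from bench import get_obs, viewer, r gives the robot as it stands. The module is installed in compiled form; this text tells all that it offers.
- The arm moves only by the tool play_rows, never from a script. Its argument "commands" is a list that holds one entry, the list of rows, each a list of 5 numbers: the gripper's target within -1 to 1 (shut at 1, half-way at 0, fully open at -1), then the shift along the tool's x, y, z scaled (see below), then the turn about the tool's z scaled (see below). A call has 1 to 12 rows; each row is the pose to reach, as a shift and turn from the pose commanded when the call began, along the tool's axes at that moment; what a row does not reach only later rows make up. The controller multiplies each number of a shift by 0.2 m and each number of a turn by pi/2 rad. A row lasts 1/12 s, in which the tool goes at most 41.7 mm and 7.16 degrees, less where a joint would pass 70% of its speed; a pose out of reach is approached as far as the arm can. A call with a number of a shift or a turn outside -1 to 1 is refused whole. A call with a gripper value outside its range is refused whole. The fingers move at their own pace and stop on an object; "grip_force" is the grip in N (left out, the last holds). Time passes only in rows, so rows that repeat a pose let the fingers close. It gives the time, the measured TCP pose, the force, the opening and the grip force at its end, in the units of the state.
- get_obs(): the state, without advancing time (a new reading comes with each control period).
- viewer.grab_frame(name): name is "scene" or "top" or "wrist"; returns a dict with "pixels" (400x640x3 uint8, red, green, blue), "fovy" (degrees; the focal length in pixels is half the picture's height over the tangent of half this angle, whatever the lens; pixels are square), "cx", "cy" (the principal point, pixels), "distortion" ([k1, k2, p1, p2, k3] as OpenCV has them; the pictures are not rectified), "world_to_cam" (4x4, takes a point from world to camera coordinates); the wrist camera has in their place "hand_eye" (4x4, takes a point from camera to tool coordinates, whose origin is the TCP and whose axes are the flange's). Camera axes: x right, y up, looking along -z (the intrinsics and any distortion apply to the point x, -y, -z); pixel columns grow to the right and rows downward; lengths in m; the calibration is good to about 2 mm. A picture is of the moment at which its call begins: read the wrist's pose just before it. There is no depth.
- r.hand_in(): hands the job in; it is judged then, once.
Trained networks look in a picture, given as the dict that the camera call returned (one of the last four; its "shot" number tells which), for a name from the list of things; names that differ only in an ending like _2 or _b are one class to them, and where a whole thing is asked for, a point or a joint stands for the part that bears it (a point fixed in the world has none). Each returns a list of dicts, best first, with "score" (0 to 1); they miss things now and then, are a little off and sometimes report something else, mostly with a low value. They report only what shows in the picture. A call takes as long as a camera call. They do not tell look-alikes from the thing itself.
- viewer.trace(picture, thing): "pixels" (400x640 bool, what is visible of it) and "rect" ([left, top, right, bottom] in pixels, round what is visible of it).
The state is a dict: "clock": time; "joints": joint angles; "qvel": joint speeds; "tau": joint torques, N m; "tcp_pos": TCP position; "orientation": TCP orientation; "contact_force": force on the tool from outside, world axes, zero at the start; "moment": the same for the moment, N m; "grip_width": finger opening in m; "gripper_force": force on a finger pad.
Only numpy, scipy, OpenCV 4.12 (cv2) and the standard library are available. Lean on these libraries where they do the work, as an engineer would, in place of code of your own. Each camera call takes 0.05 s, during which the arm holds its last target. There are 200 camera calls.

## Working session

There is one attempt and no reset: what is moved stays moved. The work goes in short steps, Python scripts to look and compute and a tool call to move; the robot and the scene stay as the last step left them, time stands still between calls to the robot, and variables do not carry over. Pictures are saved under pics/ and viewed, at most 10 in all, crops included, and the job is handed in when it is done.

Besides the shell and the picture viewer there is one more tool, called after ">>>" by a JSON object that holds its "op" and its "data". play_rows: Moves the arm, as the interface text tells. Shifts and turns lie within -1 to 1; 1 stands for 0.2 m of shift or pi/2 rad of turn. Its arguments: {"type":"object","properties":{"commands":{"type":"array","items":{"type":"array","items":{"type":"array","items":{"type":"number","minimum":-1,"maximum":1}}}},"grip_force":{"type":"number"}},"required":["commands"]}

```bash
mkdir -p pics
cat > h.py <<'E'
import numpy as np, cv2
from scipy.spatial.transform import Rotation as R
from bench import get_obs, viewer, r
def K(f):
    F=200/np.tan(np.radians(f['fovy'])/2); return np.array([[F,0,f['cx']],[0,F,f['cy']],[0,0,1]])
def c2w(f,o=None):
    if 'world_to_cam' in f: return np.linalg.inv(np.array(f['world_to_cam']))
    T=np.eye(4);T[:3,:3]=R.from_rotvec(o['orientation']).as_matrix();T[:3,3]=o['tcp_pos'];return T@np.array(f['hand_eye'])
def ray(f,uv,z,o=None):
    p=cv2.undistortPoints(np.array(uv,float).reshape(-1,1,2),K(f),np.array(f['distortion'],float)).reshape(-1,2)
    T=c2w(f,o); d=np.c_[p[:,0],-p[:,1],-np.ones(len(p))]@T[:3,:3].T; c=T[:3,3]
    return c+d*((z-c[2])/d[:,2])[:,None]
def proj(f,P,o=None):
    T=np.linalg.inv(c2w(f,o)); P=np.atleast_2d(P)@T[:3,:3].T+T[:3,3]
    P=P*[1,-1,-1]
    return cv2.projectPoints(P,np.zeros(3),np.zeros(3),K(f),np.array(f['distortion'],float))[0].reshape(-1,2)
def save(f,n): cv2.imwrite('pics/'+n,f['pixels'][:,:,::-1])
E
python3 - <<'E'
from h import *
o=get_obs();print({k:np.round(v,3) for k,v in o.items()})
ims=[]
for c in ['top','scene']:
    f=viewer.grab_frame(c);save(f,c+'.png')
    print(c,np.round(c2w(f),2).tolist())
    for n in ['handle_grip','isolator_box','lamp','lampholder','flask','bottle','tube_tray']:
        for d in viewer.trace(f,n)[:4]:
            ys,xs=np.nonzero(d['pixels']);
            if len(xs): print(n,round(d['score'],2),np.round(d['rect']),len(xs),np.round(ray(f,[[xs.mean(),ys.mean()]],{'handle_grip':.097,'isolator_box':.055,'lampholder':.08}.get(n,.05))[0],3))
E
```

```text
{'clock': np.float64(0.0), 'joints': array([ 1.122,  0.478,  0.022,  1.557, -0.012,  1.109, -0.083]), 'qvel': array([ 0.001, -0.001, -0.   ,  0.   ,  0.003,  0.001,  0.001]), 'tau': array([-1.0000e-03, -5.9644e+01,  1.6070e+00, -2.8119e+01,  1.2000e-02,
        9.0000e-03,  0.0000e+00]), 'tcp_pos': array([ 0.225, -0.636,  0.23 ]), 'orientation': array([-3.094e+00, -5.320e-01,  1.000e-03]), 'contact_force': array([ 0.281, -0.029, -0.55 ]), 'moment': array([0.03 , 0.003, 0.003]), 'gripper_force': np.float64(0.0), 'grip_width': np.float64(0.086)}
top [[0.02, 1.0, -0.07, 0.45], [-1.0, 0.02, 0.02, 0.06], [0.02, 0.07, 1.0, 1.18], [0.0, 0.0, 0.0, 1.0]]
handle_grip 0.58 [430. 191. 463. 213.] 428 [ 0.531 -0.245  0.097]
isolator_box 0.89 [410. 169. 470. 235.] 2411 [ 0.532 -0.247  0.055]
lamp 0.58 [336. 207. 356. 231.] 407 [ 0.494 -0.024  0.05 ]
lampholder 0.92 [120. 165. 193. 223.] 2903 [0.538 0.407 0.08 ]
lampholder 0.89 [187. 285. 250. 346.] 2915 [0.267 0.253 0.08 ]
lampholder 0.8 [200. 198. 257. 255.] 2593 [0.468 0.239 0.08 ]
flask 0.7 [213.  89. 258. 133.] 1523 [0.734 0.239 0.05 ]
flask 0.
[... 265 characters left out ...]
56.] 2528 [0.468 0.244 0.05 ]
scene [[-0.44, -0.72, 0.53, 1.13], [0.9, -0.34, 0.28, 0.39], [-0.02, 0.6, 0.8, 0.99], [0.0, 0.0, 0.0, 1.0]]
handle_grip 0.7 [204. 143. 225. 168.] 311 [ 0.554 -0.236  0.097]
isolator_box 0.65 [187. 142. 246. 193.] 1780 [ 0.551 -0.235  0.055]
lamp 0.69 [283. 163. 303. 194.] 479 [ 0.492 -0.026  0.05 ]
lampholder 0.97 [419. 230. 478. 287.] 3029 [0.568 0.42  0.08 ]
lampholder 0.87 [362. 179. 418. 237.] 2338 [0.497 0.25  0.08 ]
lampholder 0.78 [398. 130. 443. 186.] 2079 [0.302 0.267 0.08 ]
flask 0.84 [323. 264. 369. 326.] 1815 [0.745 0.246 0.05 ]
bottle 0.85 [147. 183. 184. 231.] 1180 [ 0.718 -0.28   0.05 ]
tube_tray 0.96 [197. 239. 301. 326.] 4900 [0.802 0.031 0.05 ]
```

View pics/top.png

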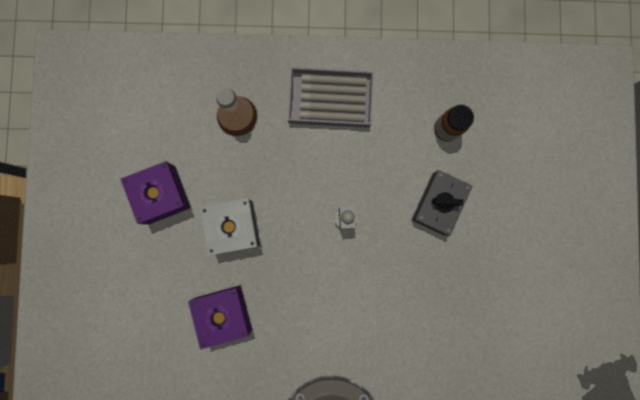

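View pics/scene.png

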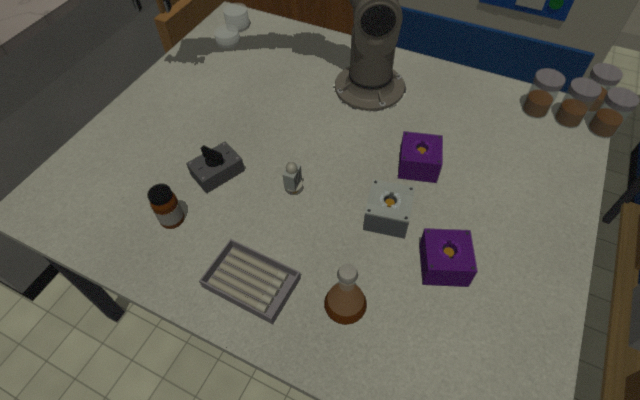

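The thing could be mistaken: grey lampholder at top (229,227) vs purple ones at (153,193) and (219,318). I choose the grey one, and there is only one isolator (443,203) and one lamp (347,218). I'll check with a close crop.

```bash
cat >> h.py <<'E'
def delta(o,target,yaw=None):
    "scaled shift in the tool frame from the measured pose"
    Rm=R.from_rotvec(o['orientation']).as_matrix()
    print('shift',np.round(Rm.T@(np.array(target)-o['tcp_pos'])/0.2,4),'tooly yaw',np.round(np.degrees(np.arctan2(Rm[1,1],Rm[0,1])),2),'z',np.round(Rm[:,2],4))
E
python3 - <<'E'
from h import *
o=get_obs();f=viewer.grab_frame('top')
im=f['pixels'][:,:,::-1]
c=[cv2.resize(im[y-35:y+35,x-40:x+40],None,fx=5,fy=5,interpolation=cv2.INTER_CUBIC) for x,y in [(443,203),(229,227)]]
cv2.imwrite('pics/crop.png',np.hstack(c))
w=viewer.grab_frame('wrist');print(np.round(w['hand_eye'],3),w['fovy'],w['cx'],w['cy'])
delta(o,[0.5,-.235,.3])
E
```

```text
[[ 0.     0.964  0.267  0.07 ]
 [ 1.    -0.    -0.001  0.001]
 [-0.001  0.267 -0.964 -0.142]
 [ 0.     0.     0.     1.   ]] 66.91545443654368 321.7580144237138 202.16836536323058
shift [ 1.9633 -1.4321 -0.3433] tooly yaw -70.48 z [ 1.e-04 -0.e+00 -1.e+00]
```

View pics/crop.png

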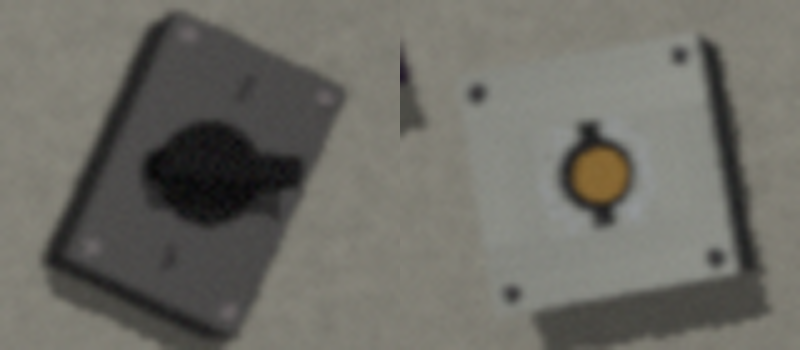

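Left crop: the isolator, with ticks at (245,88) and (168,258) and its bar across the box. Right crop: the grey lampholder, with slots at (588,130) and (605,215). The choice holds, so I'm moving over the isolator.

>>> {"op": "play_rows", "data": {"commands": [[[-1,0.98,-0.716,-0.17,-0.25],[-1,0.98,-0.716,-0.17,-0.25],[-1,0.98,-0.716,-0.17,-0.25],[-1,0.98,-0.716,-0.17,-0.25],[-1,0.98,-0.716,-0.17,-0.25],[-1,0.98,-0.716,-0.17,-0.25],[-1,0.98,-0.716,-0.17,-0.25],[-1,0.98,-0.716,-0.17,-0.25]]]}}

```text
clock: 1.57
tcp_pos: [0.3646, -0.4338, 0.2661]
orientation: [2.929, 1.134, 0.002]
contact_force: [-0.9, -0.6, -0.8]
grip_width: 0.0857
gripper_force: 0.0
```

Run:
```python
from h import *
o=get_obs();print(o['tcp_pos'],o['joints']);delta(o,[0.5,-.235,.3])
```

```text
[ 0.36458244 -0.4337772   0.26609481] [ 0.88703237  0.27338837 -0.15231961  1.77169698  0.04547508  1.09849168
 -0.11247033]
shift [ 1.1699 -0.2787 -0.1692] tooly yaw -47.68 z [ 1.4e-03 -6.0e-04 -1.0e+00]
```

>>> {"op": "play_rows", "data": {"commands": [[[-1,1,-0.26,-0.17,-0.26],[-1,1,-0.26,-0.17,-0.26],[-1,1,-0.26,-0.17,-0.26],[-1,1,-0.26,-0.17,-0.26],[-1,1,-0.26,-0.17,-0.26],[-1,1,-0.26,-0.17,-0.26],[-1,1,-0.26,-0.17,-0.26],[-1,1,-0.26,-0.17,-0.26]]]}}

```text
clock: 2.23
tcp_pos: [0.4755, -0.2649, 0.299]
orientation: [2.645, 1.695, -0.002]
contact_force: [-0.7, -1.1, 0.3]
grip_width: 0.0853
gripper_force: 0.0
```

Run:
```python
from h import *
o=get_obs();f=viewer.grab_frame('wrist');save(f,'w1.png')
print(o['tcp_pos'],o['joints']);delta(o,[0.531,-.247,.25])
for n in ['handle_grip','isolator_box']:
    for d in viewer.trace(f,n)[:2]:
        m=d['pixels'].astype(np.uint8); ys,xs=np.nonzero(m)
        (c,s,a)=cv2.minAreaRect(np.c_[xs,ys].astype(np.float32))
        b=cv2.boxPoints((c,s,a)); z=.097 if n[0]=='h' else .055
        print(n,d['score'],d['rect'],np.round(ray(f,b,z,o),3).tolist(),ray(f,[c],z,o)[0])
```

```text
[ 0.47549652 -0.26490354  0.29899433] [ 0.67050554  0.22284978 -0.32693665  1.76791761  0.07836374  1.16389336
 -0.1108107 ]
shift [0.1975 0.2149 0.2447] tooly yaw -24.68 z [-8.e-04 -7.e-04 -1.e+00]
handle_grip 0.68 [337.8, 116.6, 382.9, 177.3] [[0.503, -0.233, 0.097], [0.541, -0.214, 0.097], [0.57, -0.266, 0.097], [0.531, -0.288, 0.097]] [ 0.53629896 -0.24985445  0.097     ]
isolator_box 0.75 [308.0, 107.1, 411.9, 179.6] [[0.459, -0.264, 0.055], [0.497, -0.184, 0.055], [0.613, -0.237, 0.055], [0.582, -0.32, 0.055]] [ 0.53799945 -0.25010977  0.055     ]
```

View pics/w1.png

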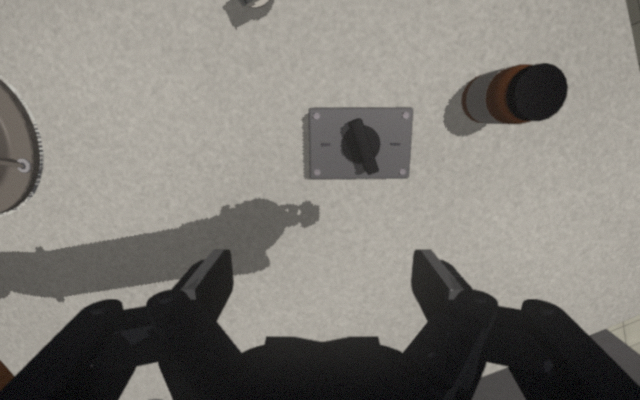

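The box's corners are at (309,108) and (411,180), its ticks at (325,144) and (395,144), and the bar runs from (353,120) to (372,173), about 70° clockwise from the long side. The bottle stands clear on the right.

Run:
```python
from h import *
o=get_obs();f=viewer.grab_frame('wrist')
t=ray(f,[[325,144],[395,144],[317,115],[405,115],[404,172],[317,172]],.055,o);print(np.round(t,4))
print('ctr',t[:2].mean(0),t[2:].mean(0),[np.degrees(np.arctan2(*(a)[1::-1])) for a in (t[1]-t[0],t[3]-t[2],t[4]-t[5])])
im=cv2.cvtColor(f['pixels'],cv2.COLOR_RGB2GRAY)[100:190,300:420]
m=np.zeros((400,640),np.uint8); m[100:190,300:420]=im
h=viewer.trace(f,'handle_grip')[0]['pixels']; ys,xs=np.nonzero(h)
print('dark levels',np.percentile(m[h],[5,25,50,75,95]))
cv2.imwrite('pics/w1c.png',cv2.resize(cv2.convertScaleAbs(f['pixels'][100:190,300:420,::-1],alpha=2.5),None,fx=6,fy=6,interpolation=cv2.INTER_CUBIC))
```

```text
[[ 0.4966 -0.2338  0.055 ]
 [ 0.5769 -0.2707  0.055 ]
 [ 0.5024 -0.1977  0.055 ]
 [ 0.6011 -0.2428  0.055 ]
 [ 0.5746 -0.309   0.055 ]
 [ 0.4724 -0.2619  0.055 ]]
ctr [ 0.5367616  -0.25227478  0.055     ] [ 0.53762064 -0.25283813  0.055     ] [np.float64(-24.65667945114741), np.float64(-24.58920167153717), np.float64(-24.71742147484035)]
dark levels [36. 41. 45. 47. 53.]
```

View pics/w1c.png

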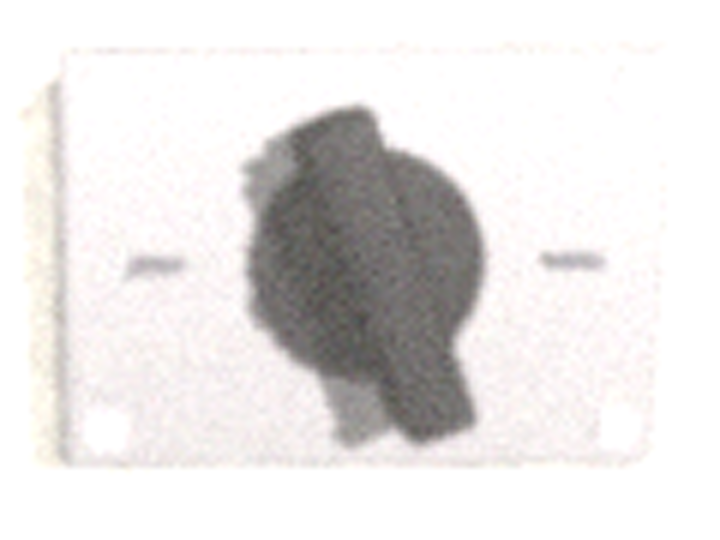

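The bar's right edge runs from (375,115) to (475,425) in the crop, 18-19° off the across direction, with the axis at the tick midpoint.

>>> {"op": "play_rows", "data": {"commands": [[[-1,0.185,0.253,0.7,-0.21],[-1,0.185,0.253,0.7,-0.21],[-1,0.185,0.253,0.7,-0.21],[-1,0.185,0.253,0.7,-0.21],[-1,0.185,0.253,0.7,-0.21],[-1,0.185,0.253,0.7,-0.21],[-1,0.185,0.253,0.7,-0.21]]]}}

```text
clock: 3.07
tcp_pos: [0.5377, -0.2517, 0.1605]
orientation: [2.329, 2.106, 0.0]
contact_force: [-0.2, -0.3, 0.5]
grip_width: 0.0858
gripper_force: 0.0
```

Run:
```python
from h import *
o=get_obs();f=viewer.grab_frame('wrist');save(f,'w2.png');print(o['tcp_pos']);delta(o,[.537,-.2525,.068])
for d in viewer.trace(f,'handle_grip')[:1]:
    print(d['rect'])
print(proj(f,[[.537,-.2525,.097]],o))
```

```text
[ 0.53768624 -0.25166532  0.16051638]
shift [-0.0041 -0.0035  0.4626] tooly yaw -5.76 z [ 1.e-03 -9.e-04 -1.e+00]
[286.6, 166.6, 349.9, 261.1]
[[317.13933477 218.33016327]]
```

View pics/w2.png

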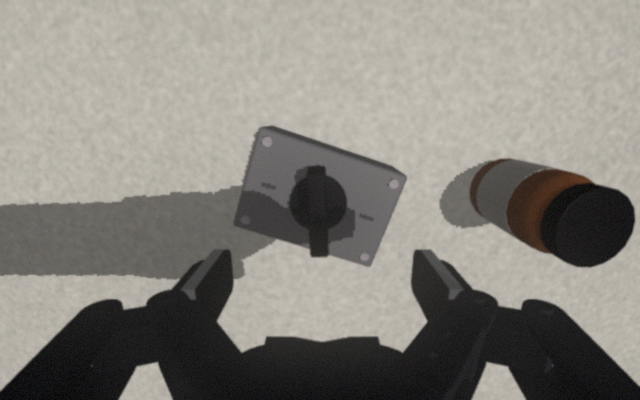

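The bar is vertical in the picture at column 317, between the fingers. Descending and gripping.

>>> {"op": "play_rows", "data": {"commands": [[[-1,-0.004,-0.004,0.46,0],[-1,-0.004,-0.004,0.46,0],[-1,-0.004,-0.004,0.46,0],[-1,-0.004,-0.004,0.46,0],[1,-0.004,-0.004,0.46,0],[1,-0.004,-0.004,0.46,0],[1,-0.004,-0.004,0.46,0],[1,-0.004,-0.004,0.46,0],[1,-0.004,-0.004,0.46,0],[1,-0.004,-0.004,0.46,0],[1,-0.004,-0.004,0.46,0],[1,-0.004,-0.004,0.46,0]]], "grip_force": 40}}

```text
clock: 4.17
tcp_pos: [0.5348, -0.2512, 0.068]
orientation: [-2.327, -2.107, 0.004]
contact_force: [-9.0, 1.9, 10.8]
grip_width: 0.0133
gripper_force: 41.4
```

>>> {"op": "play_rows", "data": {"commands": [[[1,0,-0.011,-0.01,0],[1,0,-0.011,-0.01,-0.1],[1,0,-0.011,-0.01,-0.16],[1,0,-0.011,-0.01,-0.22],[1,0,-0.011,-0.01,-0.28],[1,0,-0.011,-0.01,-0.34],[1,0,-0.011,-0.01,-0.4],[1,0,-0.011,-0.01,-0.46],[1,0,-0.011,-0.01,-0.52],[1,0,-0.011,-0.01,-0.58],[1,0,-0.011,-0.01,-0.64],[1,0,-0.011,-0.01,-0.68]]]}}

```text
clock: 5.17
tcp_pos: [0.5339, -0.2515, 0.0683]
orientation: [-0.925, -3.001, -0.0]
contact_force: [1.1, -2.4, -9.2]
grip_width: 0.0131
gripper_force: 42.8
```

Run:
```python
from h import *
o=get_obs();delta(o,[.537,-.2525,.068]);print(o['contact_force'],o['moment'],o['joints'])
```

```text
shift [-0.0156  0.0048  0.0013] tooly yaw 55.75 z [-9.e-04  4.e-04 -1.e+00]
[ 1.10197394 -2.41747243 -9.21653299] [-0.31205687 -0.44425199 -0.11216062] [ 0.77906099  0.61175891 -0.59226774  1.85721947  0.45723308  0.81249404
  0.92208793]
```

Off is at a tool yaw of about 65.4°, so there are 9.6° left, plus a small overshoot.

>>> {"op": "play_rows", "data": {"commands": [[[1,0,0,0.0,-0.05],[1,0,0,0.0,-0.09],[1,0,0,0.0,-0.12],[1,0,0,0.0,-0.12],[1,0,0,0.0,-0.12]]]}}

```text
clock: 5.58
tcp_pos: [0.5338, -0.2517, 0.0683]
orientation: [-0.648, -3.073, -0.0]
contact_force: [2.0, -2.6, -13.6]
grip_width: 0.0134
gripper_force: 42.3
```

Run:
```python
from h import *
o=get_obs();delta(o,[.537,-.2525,.068]);print(o['contact_force'],o['moment'],o['joints'])
```

```text
shift [-0.0164  0.0028  0.0015] tooly yaw 66.18 z [-1.1e-03  3.0e-04 -1.0e+00]
[  2.01579883  -2.58792927 -13.61635524] [-0.61064257 -0.50907635 -0.16337968] [ 0.80955003  0.62336866 -0.63490488  1.85509829  0.49045546  0.82568168
  1.07769005]
```

>>> {"op": "play_rows", "data": {"commands": [[[-1,0,0,0,-0.01],[-1,0,0,0,-0.01],[-1,0,0,0,-0.01],[-1,0,0,0,-0.01],[-1,0,0,-0.1,-0.01],[-1,0,0,-0.3,-0.01],[-1,0,0,-0.5,-0.01],[-1,0,0,-0.7,-0.01],[-1,0,0,-0.9,-0.01],[-1,0,0,-0.9,-0.01]]]}}

```text
clock: 6.42
tcp_pos: [0.5392, -0.2513, 0.2585]
orientation: [0.617, 3.066, -0.005]
contact_force: [0.8, 0.5, 1.1]
grip_width: 0.0853
gripper_force: 0.0
```

Run:
```python
from h import *
o=get_obs();delta(o,[.48,-.03,.3]);f=viewer.grab_frame('wrist')
cv2.imwrite('pics/w3.png',cv2.convertScaleAbs(f['pixels'][:,:,::-1],alpha=1.8))
```

```text
shift [ 0.6981  0.9056 -0.2176] tooly yaw 67.24 z [ 0.0128 -0.0056 -0.9999]
```

View pics/w3.png

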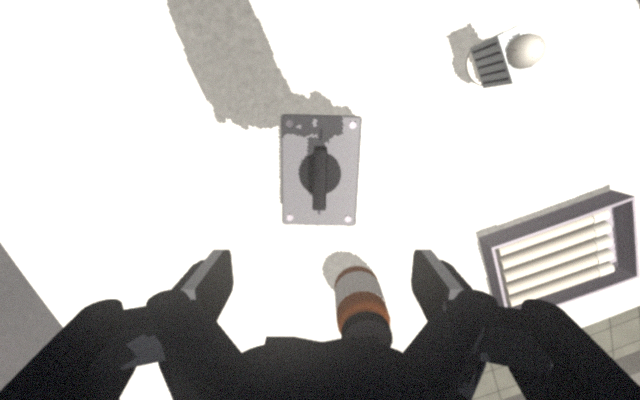

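The bar (320,147)-(320,210) now lines up with the ticks, so the isolator is off. The lamp is at (490,60). Moving over it.

>>> {"op": "play_rows", "data": {"commands": [[[-1,0.7,0.9,-0.2,0.65],[-1,0.7,0.9,-0.2,0.65],[-1,0.7,0.9,-0.2,0.65],[-1,0.7,0.9,-0.2,0.65],[-1,0.7,0.9,-0.2,0.65],[-1,0.7,0.9,-0.2,0.65],[-1,0.7,0.9,-0.2,0.65],[-1,0.7,0.9,-0.2,0.65],[-1,0.7,0.9,-0.2,0.65],[-1,0.7,0.9,-0.2,0.65]]]}}

```text
clock: 7.3
tcp_pos: [0.4748, -0.0309, 0.2888]
orientation: [-2.043, -2.386, 0.001]
contact_force: [-0.3, -0.6, 0.6]
grip_width: 0.0853
gripper_force: 0.0
```

Run:
```python
from h import *
o=get_obs();delta(o,[.493,-.025,.2]);f=viewer.grab_frame('wrist');print(o['tcp_pos'],o['joints'])
for d in viewer.trace(f,'lamp')[:2]: print(d['score'],d['rect'])
u,v=proj(f,[[.493,-.025,.06]],o)[0].astype(int);print(u,v)
u=np.clip(u,80,560);v=np.clip(v,60,340)
print(u-80,v-60)
cv2.imwrite('pics/w4.png',cv2.resize(cv2.convertScaleAbs(f['pixels'][v-60:v+60,u-80:u+80,::-1],alpha=1.2),None,fx=5,fy=5,interpolation=cv2.INTER_CUBIC))
```

```text
shift [0.0152 0.095  0.4437] tooly yaw 8.85 z [-9.e-04 -2.e-04 -1.e+00]
[ 0.47477832 -0.03090971  0.28875736] [ 0.61040069  0.15486032 -0.73948224  1.90345343  0.11551206  1.12680076
 -0.01847856]
0.79 [317.5, 151.8, 361.3, 192.3]
334 172
254 112
```

View pics/w4.png

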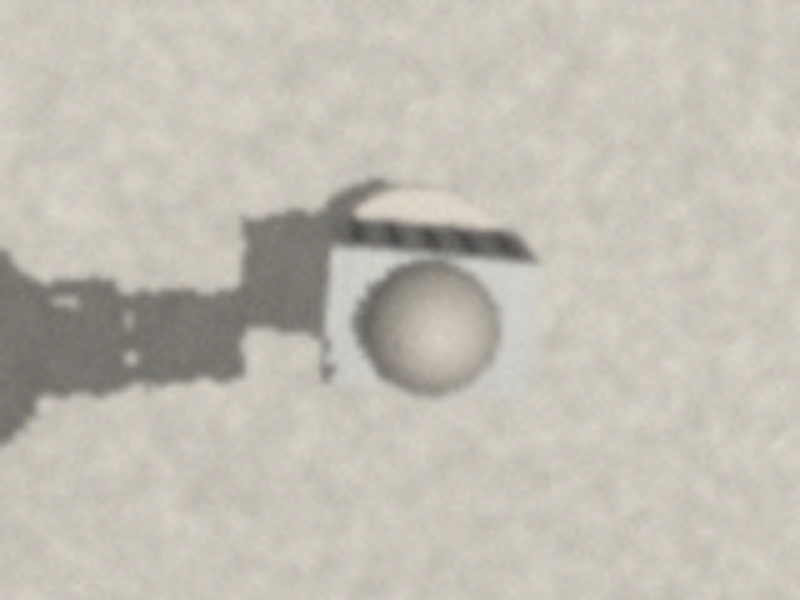

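The crop shows the block's top with corners near (332,245), (540,262), (528,400) and (325,385), the dome at (430,328), and the long side almost horizontal.

Run:
```python
from h import *
o=get_obs();f=viewer.grab_frame('wrist')
q=np.array([[332,245],[540,262],[528,400],[325,383]])/5+[253.5+.1,111.5+.1]
t=ray(f,q,.088,o);print(np.round(t,4),t.mean(0))
ang=lambda a:np.degrees(np.arctan2(a[1],a[0]))
print([ang(x) for x in (t[1]-t[0],t[2]-t[3],t[0]-t[3],t[1]-t[2])],[np.linalg.norm(x) for x in (t[1]-t[0],t[2]-t[3],t[0]-t[3],t[1]-t[2])])
print(ray(f,[[430/5+253.6,328/5+111.6]],.0955,o))
delta(o,t.mean(0)*[1,1,0]+[0,0,.15])
f=viewer.grab_frame('top')
s=np.array([[588,130],[605,215],[597,173]],float)-[400,0]; s=s/5+[229-40-.4,227-35-.4]
t=ray(f,s,.08);print('socket',t,ang(t[1]-t[0]))
```

```text
[[ 0.4725 -0.0101  0.088 ]
 [ 0.5198 -0.0066  0.088 ]
 [ 0.5232 -0.0388  0.088 ]
 [ 0.4758 -0.0421  0.088 ]] [ 0.49780097 -0.02442286  0.088     ]
[np.float64(4.259855660305311), np.float64(3.9969873431720875), np.float64(95.91391700816203), np.float64(95.90676869110165)] [np.float64(0.047510003145363286), np.float64(0.04751275907925761), np.float64(0.03214065802472432), np.float64(0.03235861642425987)]
[[ 0.49699375 -0.02420263  0.0955    ]]
shift [0.0155 0.1185 0.6942] tooly yaw 8.88 z [-8.e-04  1.e-04 -1.e+00]
socket [[0.48673391 0.24639937 0.08      ]
 [0.44873323 0.2375344  0.08      ]
 [0.46749127 0.2417293  0.08      ]] -166.86863068646934
```

>>> {"op": "play_rows", "data": {"commands": [[[-1,0.015,0.116,0.55,-0.953],[-1,0.015,0.116,0.55,-0.953],[-1,0.015,0.116,0.55,-0.953],[-1,0.015,0.116,0.55,-0.953],[-1,0.015,0.116,0.55,-0.953],[-1,0.015,0.116,0.55,-0.953],[-1,0.015,0.116,0.55,-0.953],[-1,0.015,0.116,0.55,-0.953],[-1,0.015,0.116,0.55,-0.953],[-1,0.015,0.116,0.55,-0.953],[-1,0.015,0.116,0.55,-0.953],[-1,0.015,0.116,0.55,-0.953]]]}}

```text
clock: 8.5
tcp_pos: [0.4977, -0.0248, 0.1792]
orientation: [0.134, -3.139, -0.001]
contact_force: [-0.1, -0.1, 0.4]
grip_width: 0.0858
gripper_force: 0.0
```

>>> {"op": "play_rows", "data": {"commands": [[[-1,0,0,0,-0.02],[-1,0,0,0,-0.02]]]}}

```text
clock: 8.67
tcp_pos: [0.4977, -0.0248, 0.1791]
orientation: [0.175, -3.136, -0.001]
contact_force: [0.4, -0.7, -0.3]
grip_width: 0.0855
gripper_force: 0.0
```

Run:
```python
from h import *
o=get_obs();f=viewer.grab_frame('wrist');print(o['tcp_pos'],o['joints']);delta(o,[.4975,-.0243,.046])
for d in viewer.trace(f,'lamp')[:2]: print(d['score'],d['rect'])
u,v=np.clip(proj(f,[[.4975,-.0243,.088]],o)[0].astype(int),[80,60],[560,340]);print(u-80,v-60)
cv2.imwrite('pics/w5.png',cv2.resize(f['pixels'][v-60:v+60,u-80:u+80,::-1],None,fx=5,fy=5,interpolation=cv2.INTER_CUBIC))
```

```text
[ 0.49768444 -0.024849    0.17905411] [ 0.75147071  0.42440716 -1.01311248  1.97427495  0.43358198  0.97852709
  1.20994368]
shift [4.000e-04 2.300e-03 6.653e-01] tooly yaw 96.37 z [-4.e-04  8.e-04 -1.e+00]
0.73 [294.3, 161.8, 349.2, 230.9]
242 142
```

View pics/w5.png

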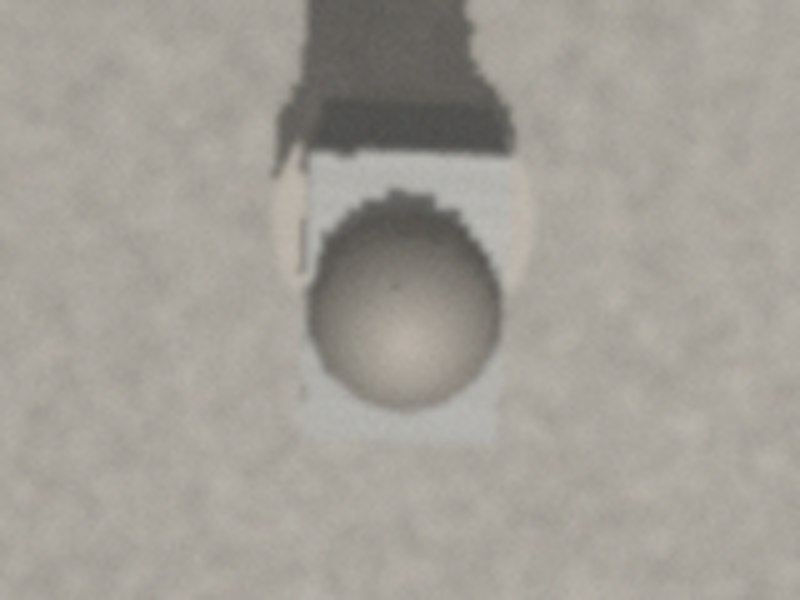

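The crop shows the block's top with corners (308,152), (515,154), (497,440) and (302,440), centred between the fingers.

Run:
```python
from h import *
o=get_obs();f=viewer.grab_frame('wrist')
q=np.array([[308,152],[515,154],[497,440],[302,440]])/5+[241.6,141.6]
t=ray(f,q,.088,o);print(np.round(t,4),t.mean(0))
ang=lambda a:np.degrees(np.arctan2(a[1],a[0]))
print([ang(x) for x in (t[1]-t[0],t[2]-t[3],t[0]-t[3],t[1]-t[2])])
delta(o,t.mean(0)*[1,1,0]+[0,0,.046])
```

```text
[[ 0.4748 -0.0418  0.088 ]
 [ 0.4716 -0.0096  0.088 ]
 [ 0.519  -0.0065  0.088 ]
 [ 0.5225 -0.0383  0.088 ]] [ 0.49695539 -0.02404185  0.088     ]
[np.float64(95.67766720543021), np.float64(96.23312684401964), np.float64(-175.89253944866593), np.float64(-176.16814661213408)]
shift [0.0031 0.0035 0.6658] tooly yaw 96.22 z [-2.e-04  4.e-04 -1.e+00]
```

>>> {"op": "play_rows", "data": {"commands": [[[-1,0.003,0.003,0.2,0.012],[-1,0.003,0.003,0.4,0.012],[-1,0.003,0.003,0.55,0.012],[-1,0.003,0.003,0.665,0.012],[-1,0.003,0.003,0.665,0.012],[1,0.003,0.003,0.665,0.012],[1,0.003,0.003,0.665,0.012],[1,0.003,0.003,0.665,0.012],[1,0.003,0.003,0.665,0.012],[1,0.003,0.003,0.665,0.012],[1,0.003,0.003,0.665,0.012],[1,0.003,0.003,0.665,0.012]]], "grip_force": 60}}

```text
clock: 9.82
tcp_pos: [0.4982, -0.024, 0.0479]
orientation: [-0.142, 3.136, -0.001]
contact_force: [-1.2, -0.1, 7.1]
grip_width: 0.0316
gripper_force: 58.9
```

>>> {"op": "play_rows", "data": {"commands": [[[1,0,0,-0.05,0],[1,0,0,-0.2,0],[1,0,0,-0.4,0],[1,0,0,-0.6,0],[1,0,0,-0.8,0],[1,-0.05,0.15,-1,-0.04],[1,-0.12,0.3,-1,-0.08],[1,-0.2,0.45,-1,-0.08],[1,-0.25,0.6,-1,-0.08],[1,-0.25,0.75,-1,-0.08],[1,-0.25,0.75,-1,-0.08]]]}}

```text
clock: 10.73
tcp_pos: [0.5314, 0.1377, 0.2482]
orientation: [-0.354, 3.12, 0.007]
contact_force: [-0.3, 0.9, -0.7]
grip_width: 0.0314
gripper_force: 59.7
```

>>> {"op": "play_rows", "data": {"commands": [[[1,-0.05,0.1,0,0],[1,-0.1,0.25,0,0],[1,-0.2,0.4,0,0],[1,-0.24,0.55,0,0],[1,-0.24,0.66,0,0],[1,-0.24,0.66,0,0],[1,-0.24,0.66,0,0]]]}}

```text
clock: 11.32
tcp_pos: [0.5504, 0.2708, 0.2471]
orientation: [0.346, -3.122, -0.001]
contact_force: [0.5, -1.1, -2.9]
grip_width: 0.0312
gripper_force: 59.9
```

Run:
```python
from h import *
o=get_obs();print(o['grip_width'],o['gripper_force'],o['tcp_pos'],o['joints'],o['contact_force'])
f=viewer.grab_frame('wrist');np.save('f6.npy',f['pixels'])
for n in ['lampholder','lamp']:
    for d in viewer.trace(f,n)[:3]: print(n,d['score'],d['rect'])
print(proj(f,[[.4675,.242,.08]],o))
cv2.imwrite('pics/w6.png',cv2.convertScaleAbs(f['pixels'][:,:,::-1],alpha=1.3))
```

```text
0.03122564174711459 59.89406168460846 [0.55038858 0.27078922 0.24706066] [ 0.15686012  0.55403252 -1.01537782  1.64295966  0.49432441  1.22561401
  0.827538  ] [ 0.49368061 -1.09331125 -2.8881894 ]
lampholder 0.97 [253.1, 34.9, 374.2, 161.6]
lampholder 0.55 [387.0, 140.5, 510.1, 261.0]
lamp 0.76 [274.5, 193.7, 367.9, 338.0]
[[311.77496367  94.7807421 ]]
```

View pics/w6.png

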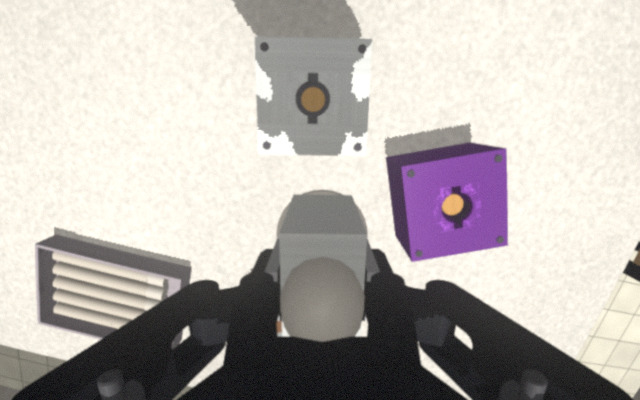

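The wrist view shows the grey lampholder's socket at (312,97) with its slots along the columns and bolts at (264,47), (362,48), (267,146) and (358,147). The held lamp has its flange's front at about (322,190), its block's edge at row 234, and is centred on column 322. The purple look-alike is at (455,205).

Run:
```python
from h import *
o=get_obs();f=viewer.grab_frame('wrist')
hsv=cv2.cvtColor(f['pixels'],cv2.COLOR_RGB2HSV);g=cv2.cvtColor(f['pixels'],cv2.COLOR_RGB2GRAY)
roi=np.zeros_like(g);roi[62:135,285:340]=1
m=(((g<60)|(hsv[:,:,1]>90))&(roi>0)).astype(np.uint8)
n,lab,st,ce=cv2.connectedComponentsWithStats(m);i=1+np.argmax(st[1:,4]);print(st[i],ce[i],np.median(g[62:135,285:340]))
for y in range(66,132,3): 
    xs=np.nonzero(lab[y]==i)[0]
    if len(xs): print(y,xs.min(),xs.max(),end='; ')
ang=lambda a:np.degrees(np.arctan2(a[1],a[0]))
# bolts refine: darkest blob near
B=[]
for u,v in [(264,47),(362,48),(358,147),(267,146)]:
    w=g[v-8:v+9,u-8:u+9].astype(float);w=np.clip(np.median(w)-20-w,0,None);yy,xx=np.mgrid[v-8:v+9,u-8:u+9];B.append([(w*xx).sum()/w.sum(),(w*yy).sum()/w.sum()])
t=ray(f,B,.08,o);print('\nbolts',np.round(B,1).tolist(),np.round(t,4).tolist(),t.mean(0))
print([ang(x) for x in (t[1]-t[0],t[2]-t[3],t[0]-t[3],t[1]-t[2])],[np.linalg.norm(x) for x in (t[1]-t[0],t[2]-t[3],t[0]-t[3],t[1]-t[2])])
x,y,w,h=st[i][:4];c=ray(f,[[x+(w-1)/2,y]],.08,o)[0],ray(f,[[x+(w-1)/2,y+h-1]],.08,o)[0];print('slots',c,np.mean(c,0),ang(c[0]-c[1]),np.linalg.norm(c[0]-c[1]))
delta(o,np.r_[t.mean(0)[:2],.15])
# lamp in hand, predicted pixels in tool frame
T=np.linalg.inv(np.array(f['hand_eye']))
P=np.array([[.026,0,.020],[.024,0,-.040],[.024,.016,-.040],[.024,-.016,-.040],[0,.026,.02],[0,-.026,.02]])
P=P@T[:3,:3].T+T[:3,3];print(np.round(cv2.projectPoints(P*[1,-1,-1],np.zeros(3),np.zeros(3),K(f),np.array(f['distortion']))[0].reshape(-1,2),1).tolist())
P=np.array([[.027,0,.020],[.025,0,-.040]]);P=P@T[:3,:3].T+T[:3,3];print(np.round(cv2.projectPoints(P*[1,-1,-1],np.zeros(3),np.zeros(3),K(f),np.array(f['distortion']))[0].reshape(-1,2),1).tolist())
for u in (312,322,332): print(u,g[180:245,u].tolist())
print(g[215,268:378].tolist()); print(g[238,270:376].tolist())
```

```text
[300  73  32  48 744] [315.71370968  97.41397849] 115.0
75 313 318; 78 313 318; 81 311 320; 84 307 324; 87 304 328; 90 302 329; 93 301 331; 96 301 331; 99 301 331; 102 301 329; 105 302 329; 108 305 327; 111 308 324; 114 313 319; 117 313 319; 120 313 319; 
bolts [[267.1, 45.4], [364.8, 46.3], [361.0, 145.6], [269.8, 144.4]] [[0.4346, 0.1889, 0.08], [0.4159, 0.2784, 0.08], [0.5062, 0.2974, 0.08], [0.5247, 0.2074, 0.08]] [0.47035877 0.24302415 0.08      ]
[np.float64(101.77924016061243), np.float64(101.57338848147266), np.float64(-168.42981848921406), np.float64(-168.13222557373825)] [np.float64(0.09143900955725509), np.float64(0.0919175864770489), np.float64(0.09192860039577759), np.float64(0.09225833843018819)]
slots (array([0.4489394 , 0.23829161, 0.08      ]), array([0.4915734 , 0.24739219, 0.08      ])) [0.4702564 0.2428419 0.08     ] -167.95058281807337 0.04359448527296827
shift [ 0.4252 -0.0319  0.4823] tooly yaw 102.31 z [ 2.0e-04 -1.2e-03 -1.0e+00]
[[322.3, 192.0], [322.4, 236.6], [366.6, 236.6], [278.3, 236.6], [367.4, 235.9], [277.0, 235.9]]
[[322.3, 190.2], [322.5, 234.0]]
3
[... 1185 characters left out ...]
2, 93, 93, 93, 96, 92, 94, 91, 96, 94, 95, 95, 94, 93, 93, 92, 97, 94, 97, 104, 106, 113, 128, 163, 186, 193, 193, 194, 198, 193, 190, 189, 187, 186, 192, 191, 196, 200]
[194, 193, 196, 198, 192, 180, 153, 125, 107, 110, 111, 113, 112, 112, 114, 113, 110, 110, 111, 111, 109, 110, 111, 113, 111, 111, 112, 108, 109, 108, 110, 112, 111, 110, 111, 111, 111, 111, 113, 110, 111, 110, 107, 112, 110, 108, 111, 112, 109, 108, 112, 112, 110, 111, 110, 108, 108, 109, 107, 107, 111, 109, 111, 109, 106, 110, 111, 111, 111, 110, 107, 110, 110, 109, 110, 110, 111, 109, 110, 106, 109, 113, 109, 108, 109, 108, 110, 110, 109, 110, 110, 112, 112, 111, 111, 111, 119, 148, 179, 191, 191, 186, 187, 186, 189, 191]
```

>>> {"op": "play_rows", "data": {"commands": [[[1,0.1,-0.01,0,0.005],[1,0.25,-0.02,0,0.005],[1,0.36,-0.03,0,0.005],[1,0.419,-0.031,0.1,0.005],[1,0.419,-0.031,0.25,0.005],[1,0.419,-0.031,0.38,0.005],[1,0.419,-0.031,0.46,0.005],[1,0.419,-0.031,0.46,0.005],[1,0.419,-0.031,0.46,0.005],[1,0.419,-0.031,0.46,0.005]]]}}

```text
clock: 12.35
tcp_pos: [0.472, 0.2453, 0.1556]
orientation: [-0.326, 3.123, 0.001]
contact_force: [-0.2, -0.1, -2.0]
grip_width: 0.0312
gripper_force: 59.9
```

Run:
```python
from h import *
o=get_obs();f=viewer.grab_frame('wrist');g=cv2.cvtColor(f['pixels'],cv2.COLOR_RGB2GRAY)
print(o['tcp_pos'],o['contact_force'])
guess=np.array([[0.4346,0.1889,.08],[0.4159,0.2784,.08],[0.5062,0.2974,.08],[0.5247,0.2074,.08]])
p=proj(f,guess,o);print(np.round(p,1).tolist())
B=[];
for u,v in p.round().astype(int):
    w=g[v-12:v+13,u-12:u+13].astype(float)
    if w.shape!=(25,25): continue
    print(np.percentile(w,[1,10,50,90]))
    w=np.clip(np.median(w)-25-w,0,None);yy,xx=np.mgrid[v-12:v+13,u-12:u+13];B.append([(w*xx).sum()/w.sum(),(w*yy).sum()/w.sum()])
t=ray(f,B,.08,o);print(np.round(B,1).tolist(),np.round(t,4).tolist(),t.mean(0))
delta(o,[.4716,.2433,.1])
```

```text
[0.47197864 0.24529175 0.1555571 ] [-0.16763677 -0.11338061 -2.03118236]
[[255.3, 142.9], [384.0, 143.2], [377.4, 261.3], [261.6, 260.7]]
[ 59.   67.4 117.  131.6]
[ 59.  65. 113. 117.]
[ 35.   39.   72.  152.6]
[ 41.  46.  75. 203.]
[[255.4, 142.9], [384.8, 143.7], [382.4, 264.6], [260.7, 266.2]] [[0.4346, 0.1889, 0.08], [0.4161, 0.2791, 0.08], [0.5082, 0.3021, 0.08], [0.5297, 0.2074, 0.08]] [0.472131   0.24438279 0.08      ]
shift [ 0.0043 -0.0095  0.2778] tooly yaw 101.91 z [ 1.4e-03  9.0e-04 -1.0e+00]
```

>>> {"op": "play_rows", "data": {"commands": [[[1,0.004,-0.008,0.03,0],[1,0.004,-0.008,0.06,0],[1,0.004,-0.008,0.08,0],[1,0.004,-0.008,0.08,0],[1,0.004,-0.008,0.08,0],[1,0.004,-0.008,0.08,0]]]}}

```text
clock: 12.9
tcp_pos: [0.4707, 0.2436, 0.1384]
orientation: [0.328, -3.124, -0.0]
contact_force: [0.5, 0.6, -1.7]
grip_width: 0.0311
gripper_force: 59.9
```

Run:
```python
from h import *
o=get_obs();print(o['tcp_pos'],o['contact_force'],o['qvel']);delta(o,[.4716,.2436,.12])
```

```text
[0.47068545 0.24362645 0.13835285] [ 0.51072873  0.62491739 -1.66513753] [ 0.00158747 -0.00263105 -0.00361636 -0.00315453  0.00065499  0.00156854
  0.00151969]
shift [-0.0044 -0.0011  0.0918] tooly yaw 101.98 z [-1.e-04  2.e-04 -1.e+00]
```

Within 1 mm. Lowering into the mouth (TCP 0.119).

>>> {"op": "play_rows", "data": {"commands": [[[1,-0.004,-0.001,0.02,0],[1,-0.004,-0.001,0.04,0],[1,-0.004,-0.001,0.06,0],[1,-0.004,-0.001,0.08,0],[1,-0.004,-0.001,0.095,0],[1,-0.004,-0.001,0.095,0]]]}}

```text
clock: 13.4
tcp_pos: [0.4711, 0.2431, 0.1185]
orientation: [0.327, -3.123, 0.001]
contact_force: [-0.5, -0.7, -1.7]
grip_width: 0.0316
gripper_force: 59.9
```

>>> {"op": "play_rows", "data": {"commands": [[[1,0,0,0.015,0],[1,0,0,0.03,0],[1,0,0,0.045,0],[1,0,0,0.06,0],[1,0,0,0.072,0],[1,0,0,0.072,0],[1,0,0,0.072,0]]], "grip_force": 90}}

```text
clock: 13.98
tcp_pos: [0.4718, 0.2437, 0.1054]
orientation: [-0.328, 3.124, -0.0]
contact_force: [-0.5, -1.8, 7.2]
grip_width: 0.0308
gripper_force: 91.4
```

>>> {"op": "play_rows", "data": {"commands": [[[1,0,0,0.015,0],[1,0,0,0.015,0.06],[1,0,0,0.015,0.12],[1,0,0,0.015,0.18],[1,0,0,0.015,0.24],[1,0,0,0.015,0.3],[1,0,0,0.015,0.36],[1,0,0,0.015,0.42],[1,0,0,0.015,0.48],[1,0,0,0.015,0.5],[1,0,0,0.015,0.5]]]}}

```text
clock: 14.9
tcp_pos: [0.4716, 0.2431, 0.1026]
orientation: [0.896, 3.01, -0.002]
contact_force: [-2.3, -3.3, 9.2]
grip_width: 0.0312
gripper_force: 91.7
```

Run:
```python
from h import *
o=get_obs();print(o['moment'],o['contact_force'],o['joints']);delta(o,[.4716,.2436,.102])
```

```text
[-0.7212062   0.68680913 -0.02742367] [-2.29921327 -3.33690105  9.15206614] [ 0.00910517  0.5214929  -0.76486427  1.97230366  0.48503112  0.83782699
 -0.03171174]
shift [0.0016 0.002  0.0028] tooly yaw 56.86 z [ 8.0e-04 -1.5e-03 -1.0e+00]
```

>>> {"op": "play_rows", "data": {"commands": [[[1,0,0,0,0.06],[1,0,0,0,0.12],[1,0,0,0,0.18],[1,0,0,0,0.24],[1,0,0,0,0.3],[1,0,0,0,0.36],[1,0,0,0,0.42],[1,0,0,0,0.48],[1,0,0,0,0.505],[1,0,0,0,0.505],[1,0,0,0.0,0.505]]]}}

```text
clock: 15.82
tcp_pos: [0.4691, 0.2417, 0.1021]
orientation: [1.987, 2.433, -0.01]
contact_force: [-8.7, -7.2, 15.4]
grip_width: 0.0309
gripper_force: 92.5
```

Run:
```python
from h import *
o=get_obs();print(o['moment'],o['contact_force'],o['joints']);delta(o,[.4716,.2436,.102])
```

```text
[-1.38772534  2.26304354  0.04899156] [-8.71635286 -7.2372305  15.44810559] [-0.12892564  0.47088239 -0.58156215  1.98348758  0.35874961  0.79501547
 -0.71619303]
shift [0.0068 0.0141 0.0004] tooly yaw 11.52 z [-0.0039 -0.0049 -1.    ]
```

>>> {"op": "play_rows", "data": {"commands": [[[1,-0.003,-0.008,0.0,0],[1,-0.003,-0.008,0.003,0],[1,-0.003,-0.008,0.006,0],[1,-0.003,-0.008,0.006,0],[1,-0.003,-0.008,0.006,0]]]}}

```text
clock: 16.23
tcp_pos: [0.469, 0.2416, 0.102]
orientation: [1.987, 2.432, -0.005]
contact_force: [-8.7, -6.6, 20.7]
grip_width: 0.031
gripper_force: 93.4
```

Run:
```python
from h import *
o=get_obs();print(o['moment'],o['contact_force']);delta(o,[.4716,.2436,.102])
f=viewer.grab_frame('wrist');g=cv2.cvtColor(f['pixels'],cv2.COLOR_RGB2GRAY)
# predicted flange front edge in the tool frame at home, and where it is seen
T=np.linalg.inv(np.array(f['hand_eye']))
for z in (.018,.020,.022,.024):
    P=np.array([[.0273,0,z]])@T[:3,:3].T+T[:3,3];print(z,cv2.projectPoints(P*[1,-1,-1],np.zeros(3),np.zeros(3),K(f),np.array(f['distortion']))[0].ravel())
print(g[175:245,322].tolist()); print(g[180:200,312].tolist()); print(g[180:200,332].tolist())
```

```text
[-1.4418394   2.07431123  0.02697594] [-8.71913354 -6.60613021 20.718676  ]
shift [ 0.0071  0.0149 -0.0002] tooly yaw 11.51 z [-0.0013 -0.0032 -1.    ]
0.018 [316.98533799 194.67783089]
0.02 [317.03496966 193.7905786 ]
0.022 [317.08347273 192.92357118]
0.024 [317.13088516 192.0761254 ]
[198, 199, 200, 201, 202, 199, 201, 201, 198, 199, 195, 198, 195, 189, 166, 139, 159, 193, 197, 175, 132, 104, 100, 100, 99, 98, 101, 98, 101, 99, 98, 96, 97, 93, 95, 99, 97, 100, 96, 97, 97, 98, 98, 98, 97, 95, 99, 96, 96, 95, 93, 96, 94, 94, 96, 98, 95, 102, 126, 164, 191, 193, 191, 191, 192, 185, 163, 138, 142, 157]
[198, 198, 195, 196, 197, 198, 195, 195, 194, 189, 167, 139, 163, 187, 170, 127, 102, 100, 98, 101]
[199, 203, 202, 198, 196, 199, 197, 198, 196, 189, 172, 142, 158, 186, 174, 135, 107, 101, 99, 99]
```

The extra push raised the force to 20.7 N with no downward motion, at the expected home height (0.102), so the flange is seated. The tool yaw of 11.5° is a full quarter turn. Handing in while holding.

Run:
```python
from h import *
f=viewer.grab_frame('top')
for n in ['flask','bottle','tube_tray','isolator_box','handle_grip']:
    d=viewer.trace(f,n)
    if d: print(n,np.round(d[0]['rect']),round(d[0]['score'],2))
print(r.hand_in())
```

```text
flask [218.  85. 260. 136.] 0.64
bottle [433. 104. 472. 139.] 0.7
tube_tray [287.  66. 376. 128.] 0.88
handle_grip [432. 186. 459. 216.] 0.69
the job is handed in; nothing more can be done
None
```

I turned the isolator to off, then fitted the lamp, twisted it a quarter turn and pressed it home. I handed in at about 16 s with the arm still holding it there; the flask, bottle and tray look undisturbed, but no verdict came back.

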